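# Prime the dosing pump and hold the suction shutter half open

### The job

Press the black plunger head of the primer pump all the way down to its stop; then slide the sprung shutter on the suction box open to half of its travel, where its pointer meets the long mark, and hold it there against its spring: finish still holding it, do not let go. Do not let the shutter run wide open on the way, and leave the bottle, jar, cup and wrench where they are.

Things in the scene. Friction and masses are not known exactly. Their poses are not given: they have to be found in the camera images.
- suction_box: Grey metal box fixed to the bench, 130 (its x) x 220 (its y) x 70 mm high. Origin: centre of its underside, z up. A steel shutter covers the port in its top and slides along the box's y between two rails (tops 84 mm above the bench), opening towards its +y. Short black marks on the rails stand at shut and wide open, one long mark, carried down the box's sides, at half travel.
- tab_centre (a point): Centre of the upright black grip tab on the middle of the shutter plate, moving with it: 12 mm thick along the slide (box y), 44 mm wide (box x), 48 mm tall, from 76 to 124 mm above the bench; this point is at 100 mm, at box y -47 mm shut, -7 mm half, +33 mm wide open. Its y axis is the opening direction. A thin pointer bar, under 88 mm high, runs from the tab's foot to both rails.
- shutter (a joint): How far the shutter has been slid open, in m: 0 shut, 0.040 half travel, 0.080 wide open (end stop). A spring pulls it shut: about 3 N when shut, 9 N at half travel and 15 N wide open; it slides shut by itself when let go.
- primer_pump: Upright grey pump fixed to the bench: 104 mm foot flange, 68 mm barrel, 76 mm aluminium collar whose top is 87 mm above the bench; a brass stub points along its x at 50 mm height, to 60 mm from the axis. Origin: centre of its underside.
- plunger_top (a point): Middle of the flat top of the plunger head, a black disc of 42 mm diameter and 16 mm thickness on the pump's axis; 123 mm above the bench when up, 103 mm when pressed down to its stop. z up.
- plunger (a joint): How far the plunger is pressed down, in m: 0 up, 0.020 at its stop, where the head sits on the collar. A spring pushes it up: about 3 N when up, 10 N at the stop; it rises by itself when let go.
- bottle: Bystander: white bottle, 64 mm diameter, 150 mm tall, standing on the bench. Origin: centre of its underside.
- jar: Bystander: clear jar with a steel lid, 72 mm diameter, 90 mm tall, standing on the bench. Origin: centre of its underside.
- cup: Bystander: white plastic cup, 72 mm diameter, 80 mm tall, standing on the bench. Origin: centre of its underside.
- wrench: Bystander: steel wrench, 180 mm long, lying flat on the bench along its x. Origin: underside, about the middle.

How it is judged:
On the way, in this order (a step that is already met when the one before it is completed fails the run):
1. the plunger head is pressed down to its stop (value of joint plunger above 0.018 m), for 0.2 s.
2. the shutter is held at half travel by the fingers (value of joint shutter between 0.033 and 0.047 m and contact force between the fingers and shutter above 3 N), for 0.3 s.
At the end, for the whole second after the job is handed in: After the plunger was pressed to within 2 mm of its stop, the shutter stands still at half travel (40 mm open, give or take 7 mm), held there against its spring by the fingers (contact force over 3 N) (all of step 2 and velocity of joint shutter between -0.01 and 0.01 m/s); the arm keeps its last pose, push and grip.
It fails at once if the shutter ran wide open (past 72 of its 80 mm) (value of joint shutter above 0.072 m).
It fails at once if a bystander was moved by more than 30 mm (distance of any of bottle, jar, cup, wrench from where it was at the start of the episode above 0.03 m).
It also fails if it takes over 46 s, if anything falls off the work surface, if the arm or the gripper's body presses on something with over 40 N, if the wrist force passes 120 N, or if a joint passes its speed limit or range.

### The arm

A 6-joint arm with a two-finger parallel gripper is mounted at the origin on the work surface. World frame = base frame: x ahead of the robot, y to its left, z up, the work surface at z = 0. Lengths are in m, angles in rad, forces in N, time in s.
With the tool pointing down it reaches from about 0.35 to 0.725 m from the base axis. Payload 6 kg.
Tool frame: the origin (TCP) lies at the very end of the fingers, on their centre line; the grasp point (between the pads) lies robot.pinch_z behind it (robot.pinch_z is the distance from the TCP to the grasp point, in m); z points along the fingers, x is the direction in which the jaws open and shut, and the axes are right-handed (so a half turn about z gives the same grasp; the last joint's range is limited). The gripper opens to 85 mm and grips with 20 to 120 N. Pads are 22 mm wide; open, the fingers measure 114 mm over their backs; the gripper's body (76 mm by 85 mm) begins 54 mm behind the grasp point. The pads swing forward as they close: fully open they stand 13 mm farther back than shut.
Start: joints at [-0.908, 0.04, 0.085, 0, -1.615, -0.334], TCP at [0.194, -0.568, 0.231] pointing down, gripper open.
Joint ranges: [-2.56, 2.56], [-1.29, 2.01], [-1.08, 1.49], [-3.29, 1.98], [-2.81, -0.18], [-2.99, 2.99]. Speed limits (rad/s): [2.57, 2.57, 3.01, 3.14, 3.14, 3.14].

### API

Orientations are given as a unit quaternion [x, y, z, w].
In Python, from station import robot gives the robot as it stands. The module is installed in compiled form; this text tells all that it offers.
- The arm moves only by the shell command python3 -m inch 'ROWS' [FORCE]. ROWS is JSON, one flat list of numbers, 5 for each row, row after row: the shift along the tool's x, y, z in cm, then the turn about the tool's z in rad, then the opening, from -1 (shut) to 1 (fully open). In form: [x, y, z, spin, hand, x, y, z, spin, hand, ...]. A call has 1 to 12 rows; each row shifts and turns the commanded pose from where the row before left it, along the tool's axes as they then stand; what a row does not reach is not made up. A row lasts 1/12 s, in which the tool goes at most 41.7 mm and 7.16 degrees, less where a joint would pass 70% of its speed; a pose out of reach is approached as far as the arm can. A call is refused whole if a number of a shift passes 4.17 or a number of a turn 0.125, either way. A call with a gripper value outside its range is refused whole. The fingers move at their own pace and stop on an object; FORCE is the grip in N (left out, the last holds). Time passes only in rows, so rows that do not move let the fingers close. It gives the time, the measured TCP pose, the force and the opening at its end, in the units of the state.
- robot.state(): the state, without advancing time (a new reading comes with each control period).
- robot.snapshot(name): name is "scene" or "top" or "wrist"; returns a dict with "frame" (400x640x3 uint8, red, green, blue), "K" (3x3 intrinsics, pixels), "xyz" and "orientation" of the camera in the world; the wrist camera has in their place "hand_eye" (4x4, takes a point from camera to tool coordinates, whose origin is the TCP and whose axes are the tool frame's). Camera axes: x right, y down, z forward; pixel columns grow to the right and rows downward; lengths in m; the calibration is good to about 2 mm. A picture is of the moment at which its call begins: read the wrist's pose just before it. There is no depth.
- robot.close_job(): hands the job in, once; it reports no verdict.
Trained networks look in a picture, given as the dict that the camera call returned (one of the last four; its "shot" number tells which), for a name from the list of things; names that differ only in an ending like _2 or _b are one class to them, and where a whole thing is asked for, a point or a joint stands for the part that bears it (a point fixed in the world has none). Each returns a list of dicts, best first, with "score" (0 to 1); they miss things now and then, are a little off and sometimes report something else, mostly with a low value. They report only what shows in the picture. A call takes as long as a camera call.
- robot.recognise(picture, label): "bbox" ([left, top, right, bottom] in pixels, round what is visible of it).
The state is a dict: "time_s": time; "joints": joint angles; "dq": joint speeds; "effort": joint torques, N m; "tool_pos": TCP position; "orientation": TCP orientation; "contact_force": force on the tool from outside, world axes, zero at the start; "wrist_torque": the same for the moment, N m; "opening": finger opening in m.
Only numpy, scipy, OpenCV 4.12 (cv2) and the standard library are available. Lean on these libraries where they do the work, as an engineer would, in place of code of your own. Each camera call takes 0.05 s, during which the arm holds its last target. There are 200 camera calls.

## Working session

There is one attempt and no reset: what is moved stays moved. The work goes in short steps, Python scripts to look and compute and a shell command to move; the robot and the scene stay as the last step left them, time stands still between calls to the robot, and variables do not carry over. Pictures are saved under pics/ and viewed, about 8 in all and at most 12, crops included, and the job is handed in when it is done.

```bash
mkdir -p pics; cat > h.py <<'E'
import numpy as np, cv2
from scipy.spatial.transform import Rotation as R
from station import robot
def cam(s,st=None):
    if 'hand_eye' in s:
        T=np.eye(4);T[:3,:3]=R.from_quat(st['orientation']).as_matrix();T[:3,3]=st['tool_pos']
        return T@np.array(s['hand_eye'])
    T=np.eye(4);T[:3,:3]=R.from_quat(s['orientation']).as_matrix();T[:3,3]=s['xyz'];return T
def ray(s,T,u,v,z):
    d=T[:3,:3]@np.linalg.inv(s['K'])@[u,v,1];o=T[:3,3];return o+d*(z-o[2])/d[2]
def proj(s,T,p):
    q=np.array(s['K'])@(np.linalg.inv(T)@np.append(p,1))[:3];return q[:2]/q[2]
E
python3 - <<'E'
from h import *
st=robot.state();print(st['tool_pos'],R.from_quat(st['orientation']).as_matrix().round(3).tolist(),robot.pinch_z,st['opening'])
for n in ['top','scene']:
    s=robot.snapshot(n);T=cam(s);print(n,T.round(3).tolist(),np.array(s['K']).tolist())
    cv2.imwrite(f'pics/{n}0.png',s['frame'][:,:,::-1])
    for l,z in [('suction_box',.08),('tab_centre',.1),('primer_pump',.087),('plunger_top',.12),('bottle',.15),('jar',.09),('cup',.08),('wrench',0.01)]:
        for r in robot.recognise(s,l)[:2]:
            b=np.array(r['bbox']);print(l,round(r['score'],2),b.round().tolist(),ray(s,T,(b[0]+b[2])/2,(b[1]+b[3])/2,z).round(3)[:2])
E
```

```text
[ 0.19371467 -0.56752079  0.2302556 ] [[-0.323, 0.946, -0.001], [0.946, 0.323, 0.002], [0.002, -0.0, -1.0]] 0.0187 0.08553219620579686
top [[0.006, -0.985, 0.172, 0.379], [-1.0, -0.002, 0.022, -0.015], [-0.021, -0.172, -0.985, 1.506], [0.0, 0.0, 0.0, 1.0]] [[456.62420168281994, 0.0, 322.2430910965672], [0.0, 456.62420168281994, 197.97518908962275], [0.0, 0.0, 1.0]]
suction_box 0.64 [215.0, 199.0, 299.0, 270.0] [0.512 0.222]
tab_centre 0.95 [250.0, 212.0, 280.0, 242.0] [0.534 0.193]
primer_pump 0.78 [357.0, 207.0, 391.0, 238.0] [ 0.55  -0.146]
plunger_top 0.7 [375.0, 209.0, 385.0, 223.0] [ 0.567 -0.161]
bottle 0.81 [278.0, 142.0, 298.0, 166.0] [0.754 0.12 ]
jar 0.97 [449.0, 217.0, 479.0, 241.0] [ 0.531 -0.422]
cup 0.5 [250.0, 211.0, 284.0, 242.0] [0.537 0.191]
wrench 0.81 [367.0, 144.0, 370.0, 186.0] [ 0.754 -0.136]
scene [[-0.78, 0.476, -0.407, 1.264], [0.626, 0.599, -0.5, 0.809], [0.006, -0.644, -0.765, 1.323], [0.0, 0.0, 0.0, 1.0]] [[490.3893098209498, 0.0, 320.49131303341204], [0.0, 490.3893098209498, 191.06543004626545], [0.0, 0.0, 1.0]]
suction_box 0.96 [343.0, 201.0, 433.0, 277.0] [0.561 0.276]
tab_centre 0.68 [358.0, 203.0, 394.0, 232.0] [0.546 0.203]
primer_pump 0.62 [287.0, 149.0, 318.0, 184.0] [ 0.585 -0.122]
plunger_top 0.5 [299.0, 147.0, 309.0, 159.0] [ 0.562 -0.145]
bottle 0.93 [294.0, 231.0, 313.0, 270.0] [0.815 0.185]
bottle 0.71 [356.0, 206.0, 394.0, 231.0] [0.58  0.227]
jar 0.89 [256.0, 108.0, 271.0, 140.0] [ 0.569 -0.383]
cup 0.84 [417.0, 277.0, 443.0, 308.0] [0.595 0.482]
wrench 0.8 [236.0, 195.0, 283.0, 220.0] [ 0.774 -0.12 ]
```

```bash
python3 - <<'E'
import cv2,numpy as np
a=cv2.imread('pics/top0.png')[125:285,195:495];b=cv2.imread('pics/scene0.png')[100:320,225:465]
cv2.imwrite('pics/a.png',cv2.resize(a,(800,427),interpolation=cv2.INTER_CUBIC));cv2.imwrite('pics/b.png',cv2.resize(b,None,fx=2.7,fy=2.7,interpolation=cv2.INTER_CUBIC))
E
```

```text
(no output)
```

View pics/a.png

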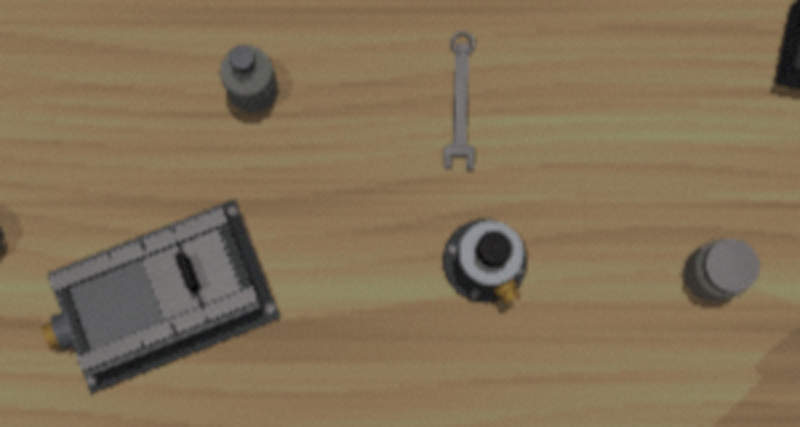

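View pics/b.png

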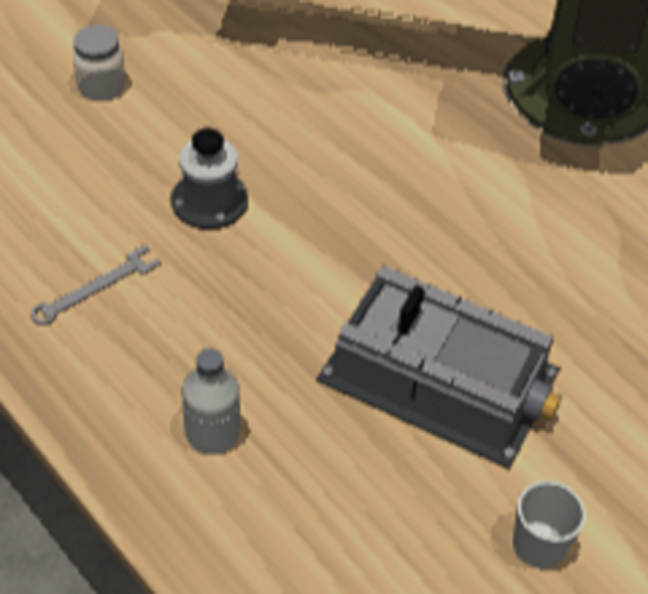

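The top crop shows the plunger at about full-image (380,219) and the tab at about (264,226). The shutter opens to image-left, which is roughly world +y. The scene crop agrees, with the plunger at (302,152) and the tab top at (379,208).

```bash
cat >> h.py <<'E'
def tri(obs):
    A=np.zeros((3,3));b=np.zeros(3)
    for s,T,u,v in obs:
        d=T[:3,:3]@np.linalg.inv(s['K'])@[u,v,1];d/=np.linalg.norm(d);P=np.eye(3)-np.outer(d,d);A+=P;b+=P@T[:3,3]
    return np.linalg.solve(A,b)
def rel(p,st):  # world point -> tool cm
    return R.from_quat(st['orientation']).as_matrix().T@(np.array(p)-st['tool_pos'])*100
E
python3 - <<'E'
from h import *
t=robot.snapshot('top');s=robot.snapshot('scene');Tt,Ts=cam(t),cam(s)
A=lambda x,y:(195+x/2.667,125+y/2.667);B=lambda x,y:(225+x/2.7,100+y/2.7)
for n,a,b,z in [('plunger',(493,247),(208,137),.123),('tabtop',(185,268),(416,292),.124)]:
    print(n,ray(t,Tt,*A(*a),z),ray(s,Ts,*B(*b),z),tri([(t,Tt,*A(*a)),(s,Ts,*B(*b))]))
c=[ray(t,Tt,*A(*a),.084)[:2] for a in [(50,276),(233,203),(255,300),(85,368)]]
c+= [ray(s,Ts,*B(*a),.084)[:2] for a in [(518,408),(343,337),(383,270),(550,338)]]
print(np.round(c,3)); 
for i,j in [(1,0),(2,3),(5,4),(6,7)]: d=c[j]-c[i];print(np.linalg.norm(d),np.arctan2(d[1],d[0]))
print(np.mean(c[:4],0),np.mean(c[4:],0))
print(rel([.562,-.15,.2],robot.state()))
E
```

```text
plunger [ 0.56105393 -0.16017266  0.123     ] [ 0.56118212 -0.1555436   0.123     ] [ 0.56032752 -0.15934398  0.11993121]
tabtop [0.5356955  0.19166642 0.124     ] [0.52632754 0.19336623 0.124     ] [0.53251107 0.19361258 0.12978634]
[[0.53  0.357]
 [0.618 0.143]
 [0.503 0.114]
 [0.423 0.311]
 [0.525 0.363]
 [0.613 0.169]
 [0.51  0.123]
 [0.427 0.319]]
0.23148194706177597 1.9591977685319721
0.21208309322633243 1.9565061241776087
0.21357565409398327 1.9957453024575187
0.21258535723951905 1.9729806716207248
[0.51852495 0.23126125] [0.51874217 0.24354477]
[27.65197409 48.34290912  3.12685517]
```

```bash
python3 -m inch '[1.9,3.4,0,0,-1,1.9,3.4,0,0,-1,1.9,3.4,0,0,-1,1.9,3.4,0,0,-1,1.9,3.4,0,0,-1,1.9,3.4,0,0,-1,1.9,3.4,0,0,-1,1.9,3.4,0,0,-1,1.9,3.4,0,0,-1,1.9,3.4,0,0,-1,1.9,3.4,0,0,-1,1.9,3.4,0,0,-1]' 40
python3 - <<'E'
from h import *
st=robot.state();s=robot.snapshot('wrist');T=cam(s,st)
cv2.imwrite('pics/w1.png',s['frame'][:,:,::-1])
print(st['time_s'],st['tool_pos'],rel([.561,-.158,.123],st),proj(s,T,[.561,-.158,.123]))
for l in ['plunger_top','primer_pump']:
    for r in robot.recognise(s,l)[:2]:
        b=r['bbox'];print(l,r['score'],np.round(b),ray(s,T,(b[0]+b[2])/2,(b[1]+b[3])/2,.123))
E
```

```text
time_s: 2.0
tool_pos: [0.5073, -0.2185, 0.2317]
orientation: [0.582, 0.813, 0.0, 0.0]
contact_force: [0.4, -1.1, -1.2]
opening: 0.0002
2.0 [ 0.50729488 -0.21853199  0.2316557 ] [ 3.99541075  7.03056368 10.86977924] [367.60090481 273.95455897]
plunger_top 0.73 [342. 244. 390. 294.] [ 0.5570251  -0.16095203  0.123     ]
primer_pump 0.69 [313. 343. 326. 373.] [ 0.65894607 -0.16767525  0.123     ]
primer_pump 0.68 [304. 175. 401. 291.] [ 0.52952133 -0.18343322  0.123     ]
```

View pics/w1.png

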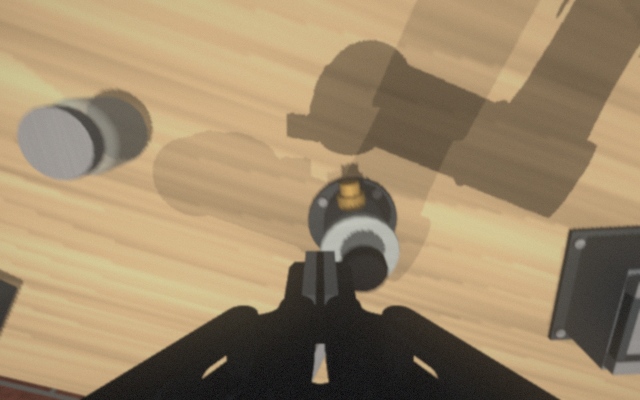

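The wrist view shows the plunger disc at about (366,269), which agrees with the estimate to 3 mm. Moving over it and pressing down.

```bash
python3 -m inch '[2,3.4,0,0,-1,2,3.4,0,0,-1,0,0,3,0,-1,0,0,3,0,-1,0,0,3,0,-1,0,0,1.2,0,-1,0,0,0.8,0,-1,0,0,0.8,0,-1,0,0,0.8,0,-1,0,0,0.4,0,-1,0,0,0,0,-1,0,0,0,0,-1]'

```

```text
time_s: 3.15
tool_pos: [0.558, -0.1616, 0.1049]
orientation: [0.582, 0.813, 0.0, 0.001]
contact_force: [-6.4, 1.1, 9.8]
opening: -0.0
```

```bash
python3 -m inch '[0,0,0.2,0,-1,0,0,0.2,0,-1,0,0,0,0,-1,0,0,0,0,-1,0,0,0,0,-1]'

```

```text
time_s: 3.57
tool_pos: [0.5583, -0.1617, 0.1031]
orientation: [0.582, 0.813, 0.0, 0.002]
contact_force: [-10.3, 3.3, 16.1]
opening: 0.0001
```

```bash
python3 -m inch '[0,0,0.25,0,-1,0,0,0.25,0,-1,0,0,0,0,-1,0,0,0,0,-1,0,0,0,0,-1,0,0,0,0,-1]'
python3 - <<'E'
from h import *
st=robot.state();s=robot.snapshot('scene');cv2.imwrite('pics/s2.png',cv2.resize(s['frame'][120:220,240:380,::-1],None,fx=5,fy=5,interpolation=cv2.INTER_CUBIC))
E
```

```text
time_s: 4.07
tool_pos: [0.5585, -0.1619, 0.1028]
orientation: [0.581, 0.814, 0.0, 0.004]
contact_force: [-21.9, 9.7, 36.9]
opening: 0.0002
```

View pics/s2.png

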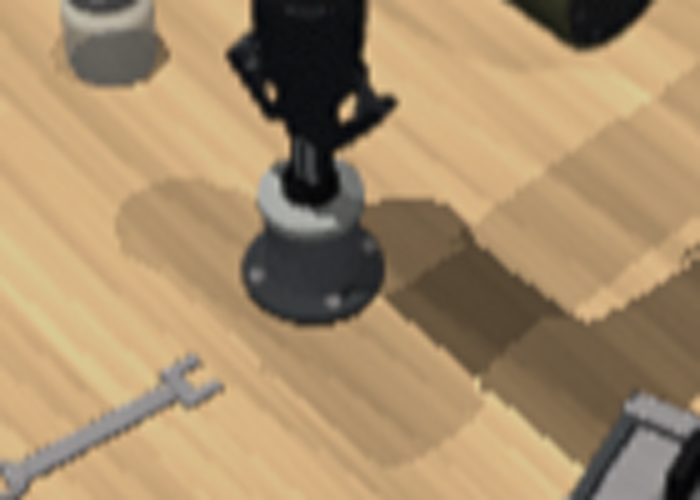

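The plunger is at its stop: the tip is at z = 102.8 mm, and the force rose steeply without further motion. The view shows the head seated on the collar. Next I lift and move across to the tab.

```bash
python3 -m inch '[0,0,-2,0,-1,0,0,-4,0,-1,0,0,-4,0,-1,2,0.8,-2.5,0,-1,3.6,1.4,0,0,1,3.6,1.4,0,0,1,3.6,1.4,0,0,1,3.6,1.4,0,0,1,3.6,1.4,0,0,1,3.6,1.4,0,0,1,3.6,1.4,0,0,1,3.6,1.4,0,0,1]'
python3 -m inch '[3.6,1.4,0,-0.07,1,0,0,0,0,1,0,0,0,0,1]'
python3 - <<'E'
from h import *
st=robot.state();s=robot.snapshot('wrist');T=cam(s,st)
cv2.imwrite('pics/w3.png',s['frame'][:,:,::-1])
m=R.from_quat(st['orientation']).as_matrix();print(st['time_s'],st['tool_pos'],st['opening'],np.arctan2(m[1,0],m[0,0]),rel([.534,.194,.124],st),proj(s,T,[.534,.194,.124]))
for l in ['tab_centre']:
    for r in robot.recognise(s,l)[:2]:
        b=r['bbox'];print(l,r['score'],np.round(b),ray(s,T,(b[0]+b[2])/2,(b[1]+b[3])/2,.124))
E
```

```text
time_s: 5.12
tool_pos: [0.5724, 0.1715, 0.2197]
orientation: [0.582, 0.813, 0.002, 0.001]
contact_force: [2.1, -0.5, -1.4]
opening: 0.0855
time_s: 5.37
tool_pos: [0.5738, 0.2101, 0.2184]
orientation: [0.552, 0.834, 0.001, 0.0]
contact_force: [-0.4, -0.3, -0.4]
opening: 0.0856
5.3667 [0.57383319 0.21007218 0.21844226] 0.08560622554484201 1.9720807485751661 [ 0.07585381 -4.31232252  9.43618074] [321.09195095 142.54542027]
tab_centre 0.58 [257.  82. 378. 186.] [0.52915104 0.1895617  0.124     ]
```

View pics/w3.png

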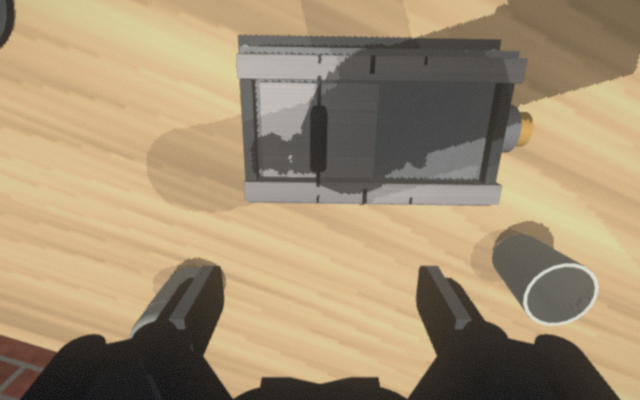

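The box is aligned with the tool to about 0.01 rad. The tab top is centred at about (319,140), against a predicted (321,143). Descending to straddle the tab.

```bash
python3 -m inch '[0,-2.2,0,0,1,0,-2.1,0,0,1,0,0,3,0,1,0,0,3,0,1,0,0,2.5,0,1,0,0,2,0,1,0,0,1.3,0,1,0,0,0.5,0,1,0,0,0,0,1]'
python3 - <<'E'
from h import *
st=robot.state();print(rel([.534,.194,.1],st))
s=robot.snapshot('wrist');cv2.imwrite('pics/w4.png',s['frame'][:,:,::-1])
E
```

```text
time_s: 6.22
tool_pos: [0.5339, 0.1907, 0.0941]
orientation: [0.554, 0.833, -0.0, -0.0]
contact_force: [-0.5, 0.7, 0.7]
opening: 0.0854
[ 0.29818658  0.1350518  -0.5913193 ]
```

View pics/w4.png

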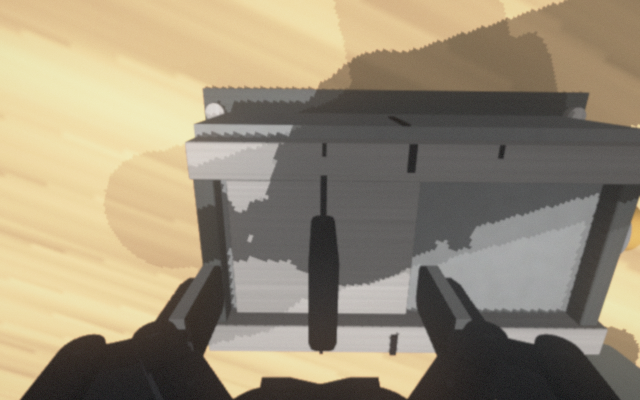

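The tab stands centred between the open fingers at about (323,285), with the pointer at the shut mark. Closing the fingers.

```bash
python3 -m inch '[0,0,0,0,-1,0,0,0,0,-1,0,0,0,0,-1,0,0,0,0,-1,0,0,0,0,-1,0,0,0,0,-1,0,0,0,0,-1,0,0,0,0,-1]' 60
python3 - <<'E'
from h import *
st=robot.state();print(rel([.534,.194,.1],st),st['contact_force'],st['opening'])
E
```

```text
time_s: 6.93
tool_pos: [0.5338, 0.192, 0.0946]
orientation: [0.553, 0.833, 0.0, -0.0]
contact_force: [-1.7, 2.5, 2.4]
opening: 0.0112
[ 0.18172347  0.09491468 -0.53603008] [-1.74753771  2.45396542  2.35676873] 0.01120588537053706
```

```bash
python3 -m inch '[0.5,0,0,0,-1,0.7,0,0,0,-1,0.7,0,0,0,-1,0.7,0,0,0,-1,0.7,0,0,0,-1,0.5,0,0,0,-1,0.4,0,0,0,-1,0,0,0,0,-1,0,0,0,0,-1]'
python3 - <<'E'
from h import *
st=robot.state();d=np.array(st['tool_pos'])-[.5338,.192,.0946];print('travel mm',1000*R.from_quat(st['orientation']).as_matrix().T@d)
s=robot.snapshot('wrist');cv2.imwrite('pics/w5.png',s['frame'][:,:,::-1])
E
```

```text
time_s: 7.68
tool_pos: [0.5187, 0.2291, 0.0947]
orientation: [0.553, 0.833, -0.0, 0.002]
contact_force: [7.0, -6.9, -0.6]
opening: 0.0108
travel mm [40.03496688  0.41979334 -0.19625186]
```

View pics/w5.png

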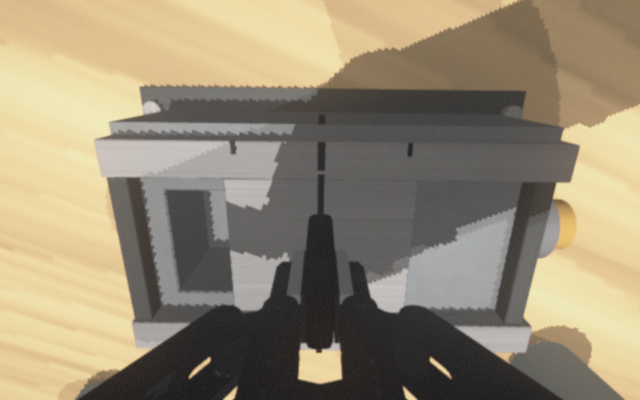

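The pointer meets the long mark at column 320, and the short marks sit symmetrically at 233 and 410. I'll hold for a moment, check, and hand in.

```bash
python3 -m inch '[0,0,0,0,-1,0,0,0,0,-1,0,0,0,0,-1,0,0,0,0,-1,0,0,0,0,-1,0,0,0,0,-1,0,0,0,0,-1,0,0,0,0,-1,0,0,0,0,-1,0,0,0,0,-1]'
python3 - <<'E'
from h import *
st=robot.state();d=np.array(st['tool_pos'])-[.5338,.192,.0946];x=1000*R.from_quat(st['orientation']).as_matrix().T@d;print(x)
if abs(x[0]-40)<2.5: print(robot.close_job())
E
```

```text
time_s: 8.57
tool_pos: [0.5188, 0.2288, 0.0946]
orientation: [0.554, 0.833, -0.0, 0.002]
contact_force: [7.5, -6.5, 0.1]
opening: 0.0112
[39.7711058   0.40591974 -0.15865565]
the job is handed in; nothing more can be done
None
```

I pressed the plunger to its stop, slid the shutter to half travel, and handed the job in at about 8.6 s with the fingers still holding the tab.

- **Plunger:** the fingertips reached z = 102.8 mm, against 103 mm at the stop. The vertical force rose to 37 N without further motion, and the scene picture showed the head on the collar. I held it there for about 0.4 s.
- **Shutter:** the tool moved 39.8 mm from the shut position, against 40 mm for half travel. The wrist picture showed the pointer on the long mark. The pull back along the slide was about 9 N, as expected. It crept by only about 0.3 mm over the 0.8 s of holding before hand-in, and the grip force was set to 60 N.
- **Side load:** besides the spring pull there is about 4 N across the slide, probably from a slight misalignment. I left it as it was.
- **Bystanders:** I did not steer near the bottle, jar, cup or wrench, and no unexpected contact force showed. I did not take a last picture to measure their positions.

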